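# Load a packing plate into the drill jig

## Task

Load the drill jig with the blank steel plate that lies on its base, using only the fingertips: never pick the plate up. Push the plate flat against the long back rail, then slide it along the rail, keeping it against the rail all the way, in under the bush plate until it is fully home against the end stop, and finally push the swing latch round by its knob until it is fully closed behind the plate. Leave the drilled plate, oil bottle, caliper and hex key beside the jig where they are.

Things in the scene. Friction and masses are not known exactly. Their poses are not given: they have to be found in the camera images.
- drill_jig: Fixed drill jig. Origin: centre of the underside of its dark steel base, 155 x 330 x 14 mm (jig x -75 to 80, y -165 to 165 mm; the base's top face is z = 14 mm). Its +x points away from the robot, its +y to the robot's left, turned by up to 0.2 rad. Bright steel strips 15 mm high stand on the base: back rail, end stop and cheek. 'Jig x, y' below are mm in this frame.
- rail_face (a point): On the working face of the long straight back rail (face: jig x = 45, looking to -x, towards the robot), half-way along it and half-way up. The rail runs along jig y from -155 to 155, is 25 mm wide, and its top is 15 mm above the base.
- end_stop (a point): On the face of the end stop (jig y = 130, looking to -y), in the middle of the pocket's width and half-way up. Rail, stop and, opposite the rail, the cheek (inner face jig x = -7, from y = 80) form the corner pocket: 52 mm wide. From y = 80 to 68 the cheek slants outwards by 10 mm as a lead-in.
- bush_plate (a point): Centre of the top of the bright steel bush plate that roofs the pocket (jig x -32 to 70, y 84 to 155 mm): underside 15 mm above the base, top 24 mm above it, two drill bushes and screw heads on it up to 29 mm above the base.
- pocket (a point): Fixed to the jig (jig x 20, y 95, 6 mm above the base), its axes along the jig's: where the centre of the blank plate is when fully home, against rail and end stop. 24 mm of the plate then still stand out from under the bush plate, its rear face at jig y = 60.
- blank_center (a point): Centre of the loose blank plate: plain bright steel, no holes, 50 (own x) x 70 (own y) x 12 mm (z), 0.2 to 0.42 kg, lying flat on the jig's base in front of the rail, its own y along the rail to within 0.3 rad. Plate and jig are ground and lightly oiled: the plate slides easily on them (friction about 0.2).
- latch (a joint): Swing latch, rad: 0 fully open, 2.09 fully closed (its stop), turning anticlockwise seen from above. A steel arm 60 x 16 mm, 2 to 12 mm above the base. Open, it points -120 deg from jig +x (towards the robot, away from the stop); closed, along jig +x, its edge 1 mm behind the rear face of a plate fully home. It stays where left; 1 to 3 N at the knob moves it.
- latch_pivot (a point): Fixed to the jig, on the latch's pivot axis (x -34, y 51 mm in the jig's frame), at the height of the middle of the knob (26 mm above the base).
- latch_knob (a point): Middle of the latch's black upright knob, 16 mm across, from 12 to 37 mm above the base, 44 mm from the pivot axis; it moves with the latch.
- drilled_center (a point): Centre of a loose finished plate of the same size with two 9 mm holes, on the bench in front of the jig. Leave alone.
- oil_bottle: Small brown dropper bottle, 33 x 34 x 102 mm, standing on the bench; origin under its centre. Leave alone.
- caliper: Steel caliper, 73 x 230 x 13 mm, lying on the bench in front of the jig; origin under its centre. Leave alone.
- hex_key: Black hex key, 37 x 115 x 8 mm, lying on the bench close beside the right-hand end of the jig; origin under its centre. Leave alone.
Mind the look-alikes: they are no part of the job. What is shaped like the part that bears blank_center but black or green is not meant.

How it is judged:
By the outcome, as a careful person would: the job done as asked, in the order asked, and still so for the second after the job is handed in, with the robot touching nothing.
It also fails if it takes over 53 s, if anything falls off the work surface, if the arm or the gripper's body presses on something with over 40 N, if the wrist force passes 120 N, or if a joint passes its speed limit or range.

## Robot

A 7-joint arm with a two-finger parallel gripper is mounted at the origin on a cart in front of the work surface, level with it; the furniture and walls round the work are solid. World frame = base frame: x ahead of the robot, y to its left, z up, the work surface at z = 0. Lengths are in m, angles in rad, forces in N, time in s.
With the tool pointing down it reaches from about 0.425 to 0.925 m from the base axis. Payload 6.8 kg.
Tool frame: the origin (TCP) lies at the very end of the fingers, on their centre line; the grasp point (between the pads) lies 19 mm behind it; z points along the fingers, y is the line along which they close (so a half turn about z gives the same grasp; the last joint's range is limited). The gripper opens to 85 mm and grips with 20 to 120 N. Pads are 22 mm wide; open, the fingers measure 114 mm over their backs; the gripper's body (76 mm by 85 mm) begins 54 mm behind the grasp point. The pads swing forward as they close: fully open they stand 13 mm farther back than shut.
Start: joints at [1.036, 0.477, 0.022, 1.555, -0.011, 1.109, -0.083], TCP at [0.279, -0.614, 0.208] pointing down, gripper open.
Joint ranges: [-2.96, 2.96], [-0.34, 2.1], [-1.41, 1.46], [0.24, 2.44], [-1.37, 4.51], [0.17, 1.92], [-2.96, 2.96]. Speed limits (rad/s): [2.39, 2.39, 3.14, 3.14, 3.14, 3.14, 3.14].

## Interface

Orientations are given as a rotation vector (axis times angle).
In Python, from bench import get_obs, viewer, r gives the robot as it stands. The module is installed in compiled form; this text tells all that it offers.
- The arm moves only by the tool play_rows, never from a script. Its argument "commands" is a list that holds one entry, the list of rows, each a list of 5 numbers: the gripper's target within -1 to 1 (shut at 1, half-way at 0, fully open at -1), then the shift along the tool's x, y, z scaled (see below), then the turn about the tool's z scaled (see below). A call has 1 to 12 rows; each row is the pose to reach, as a shift and turn from the pose commanded when the call began, along the tool's axes at that moment; what a row does not reach only later rows make up. The controller multiplies each number of a shift by 0.2 m and each number of a turn by pi/2 rad. A row lasts 1/12 s, in which the tool goes at most 41.7 mm and 7.16 degrees, less where a joint would pass 70% of its speed; a pose out of reach is approached as far as the arm can. A call with a number of a shift or a turn outside -1 to 1 is refused whole. A call with a gripper value outside its range is refused whole. The fingers move at their own pace and stop on an object; "grip_force" is the grip in N (left out, the last holds). Time passes only in rows, so rows that repeat a pose let the fingers close. It gives the time, the measured TCP pose, the force, the opening and the grip force at its end, in the units of the state.
- get_obs(): the state, without advancing time (a new reading comes with each control period).
- viewer.grab_frame(name): name is "scene" or "top" or "wrist"; returns a dict with "pixels" (400x640x3 uint8, red, green, blue), "fovy" (degrees; the focal length in pixels is half the picture's height over the tangent of half this angle, whatever the lens; pixels are square), "cx", "cy" (the principal point, pixels), "distortion" ([k1, k2, p1, p2, k3] as OpenCV has them; the pictures are not rectified), "world_to_cam" (4x4, takes a point from world to camera coordinates); the wrist camera has in their place "hand_eye" (4x4, takes a point from camera to tool coordinates, whose origin is the TCP and whose axes are the flange's). Camera axes: x right, y up, looking along -z (the intrinsics and any distortion apply to the point x, -y, -z); pixel columns grow to the right and rows downward; lengths in m; the calibration is good to about 2 mm. A picture is of the moment at which its call begins: read the wrist's pose just before it. There is no depth.
- r.hand_in(): hands the job in; it is judged then, once.
Trained networks look in a picture, given as the dict that the camera call returned (one of the last four; its "shot" number tells which), for a name from the list of things; names that differ only in an ending like _2 or _b are one class to them, and where a whole thing is asked for, a point or a joint stands for the part that bears it (a point fixed in the world has none). Each returns a list of dicts, best first, with "score" (0 to 1); they miss things now and then, are a little off and sometimes report something else, mostly with a low value. They report only what shows in the picture. A call takes as long as a camera call. They do not tell look-alikes from the thing itself.
- viewer.trace(picture, thing): "pixels" (400x640 bool, what is visible of it) and "rect" ([left, top, right, bottom] in pixels, round what is visible of it).
The state is a dict: "clock": time; "joints": joint angles; "qvel": joint speeds; "tau": joint torques, N m; "tcp_pos": TCP position; "orientation": TCP orientation; "contact_force": force on the tool from outside, world axes, zero at the start; "moment": the same for the moment, N m; "grip_width": finger opening in m; "gripper_force": force on a finger pad.
Only numpy, scipy, OpenCV 4.12 (cv2) and the standard library are available. Lean on these libraries where they do the work, as an engineer would, in place of code of your own. Each camera call takes 0.05 s, during which the arm holds its last target. There are 200 camera calls.

## Working session

There is one attempt and no reset: what is moved stays moved. The work goes in short steps, Python scripts to look and compute and a tool call to move; the robot and the scene stay as the last step left them, time stands still between calls to the robot, and variables do not carry over. Pictures are saved under pics/ and viewed, at most 10 in all, crops included, and the job is handed in when it is done.

Besides the shell and the picture viewer there is one more tool, called after "Request:" as name(argument=value, ...) on one line, values as JSON. play_rows: Moves the arm, as the interface text tells. Shifts and turns lie within -1 to 1; 1 stands for 0.2 m of shift or pi/2 rad of turn. Its arguments: {"type":"object","properties":{"commands":{"type":"array","items":{"type":"array","items":{"type":"array","items":{"type":"number","minimum":-1,"maximum":1}}}},"grip_force":{"type":"number"}},"required":["commands"]}

```bash
ls; mkdir -p pics; python3 - <<'E'
from bench import get_obs, viewer, r
import cv2, numpy as np, pickle
o=get_obs(); print({k:np.round(v,3).tolist() for k,v in o.items()})
for n in ("scene","top"):
    f=viewer.grab_frame(n); cv2.imwrite(f"pics/{n}1.png",f["pixels"][:,:,::-1]); pickle.dump(f,open(f"{n}.pkl","wb"))
    print(n,f["fovy"],f["cx"],f["cy"],f["distortion"],np.round(f["world_to_cam"],4).tolist())
    for t in ["drill_jig","blank_center","latch","latch_knob","drilled_center","bush_plate"]:
        try:
            for d in viewer.trace(f,t)[:3]:
                ys,xs=np.nonzero(d["pixels"]); print(t,round(d["score"],2),np.round(d["rect"]).tolist(),len(xs),xs.mean().round(1),ys.mean().round(1))
        except Exception as e: print(t,e)
E
```

```text
pics
{'clock': 0.0, 'joints': [1.036, 0.478, 0.022, 1.556, -0.011, 1.109, -0.083], 'qvel': [-0.001, -0.001, 0.002, 0.0, 0.001, 0.001, -0.0], 'tau': [-0.0, -59.646, 1.607, -28.12, 0.012, 0.009, 0.0], 'tcp_pos': [0.279, -0.614, 0.207], 'orientation': [-3.069, -0.665, 0.001], 'contact_force': [0.886, 0.736, -0.216], 'moment': [-0.02, 0.032, -0.044], 'gripper_force': 0.0, 'grip_width': 0.085}
scene 44.32761172735835 320.26916995507486 196.56057684368966 [0.03812596 0.         0.         0.         0.        ] [[0.7389, -0.6737, 0.0045, -0.3946], [0.264, 0.2957, 0.9181, -0.1477], [-0.6199, -0.6772, 0.3964, -0.7679], [0.0, 0.0, 0.0, 1.0]]
drill_jig 0.91 [245.0, 158.0, 402.0, 222.0] 4450 322.4 186.6
blank_center 0.69 [334.0, 186.0, 369.0, 200.0] 388 349.3 191.2
blank_center 0.68 [420.0, 243.0, 463.0, 263.0] 781 442.4 252.5
blank_center 0.6 [362.0, 223.0, 406.0, 244.0] 408 379.5 233.4
latch 0.6 [292.0, 172.0, 306.0, 193.0] 184 301.7 182.3
latch_knob 0.63 [291.0, 175.0, 308.0, 192.0] 209 301.7 181.7
drilled_center 0.75 [262.0, 214.0, 293.0, 239.0] 580 273.9 226.3
drilled_center 0.69 [247.0, 1
[... 260 characters left out ...]
         0.        ] [[0.0038, -1.0, 0.0034, -0.0504], [0.9734, 0.0044, 0.2292, -0.4964], [-0.2292, 0.0024, 0.9734, -0.9974], [0.0, 0.0, 0.0, 1.0]]
drill_jig 0.73 [192.0, 125.0, 350.0, 215.0] 9476 268.0 170.2
blank_center 0.92 [416.0, 174.0, 456.0, 207.0] 725 435.0 188.4
blank_center 0.62 [369.0, 183.0, 407.0, 221.0] 747 385.0 198.1
blank_center 0.6 [289.0, 147.0, 326.0, 177.0] 719 307.9 162.4
latch 0.75 [247.0, 184.0, 274.0, 190.0] 212 261.2 187.3
latch_knob 0.64 [251.0, 184.0, 278.0, 193.0] 182 262.0 187.5
drilled_center 0.86 [290.0, 244.0, 329.0, 277.0] 750 308.0 259.8
bush_plate 0.6 [196.0, 124.0, 354.0, 215.0] 9371 267.8 170.1
bush_plate 0.49 [244.0, 185.0, 273.0, 194.0] 215 261.7 187.3
```

```bash
python3 - <<'E'
import cv2
a=cv2.imread("pics/top1.png")[110:290,175:475]
cv2.imwrite("pics/c1.png",cv2.resize(a,(800,480),interpolation=cv2.INTER_CUBIC))
E
```

```text
(no output)
```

View pics/c1.png

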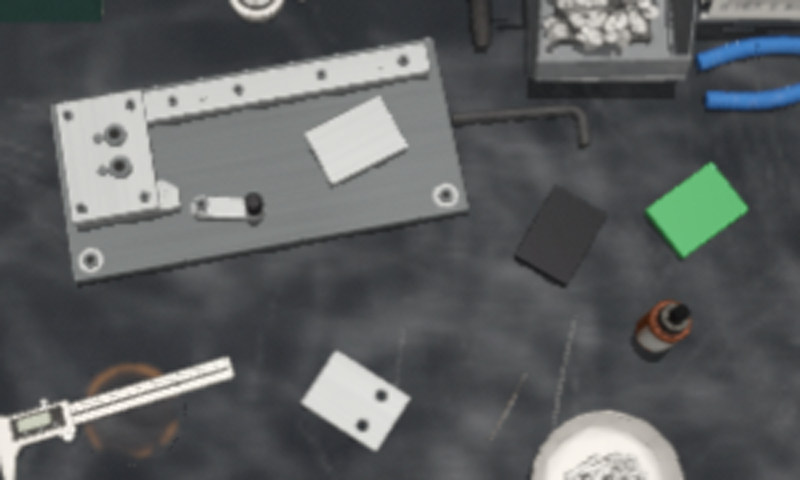

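View pics/scene1.png

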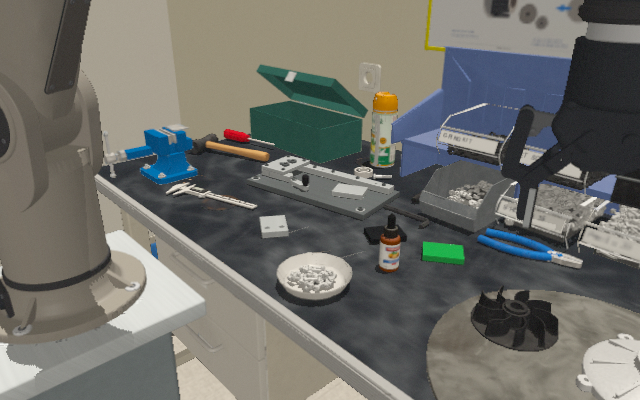

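```bash
cat > h.py <<'E'
import numpy as np, cv2, pickle
from scipy.optimize import least_squares
from scipy.spatial.transform import Rotation as R
def K(f):
    fl=200/np.tan(np.radians(f["fovy"])/2); return np.array([[fl,0,f["cx"]],[0,fl,f["cy"]],[0,0,1.]])
def w2c(f,tcp=None):
    if "world_to_cam" in f: return np.array(f["world_to_cam"])
    T=np.eye(4); T[:3,:3]=R.from_rotvec(tcp["orientation"]).as_matrix(); T[:3,3]=tcp["tcp_pos"]
    return np.linalg.inv(T@np.array(f["hand_eye"]))
def proj(P,f,o=None):
    M=w2c(f,o); P=np.atleast_2d(P); c=P@M[:3,:3].T+M[:3,3]; c=c*[1,-1,-1]
    return cv2.projectPoints(c,np.zeros(3),np.zeros(3),K(f),np.array(f["distortion"]))[0][:,0]
def unproj(uv,z,f,o=None):
    M=w2c(f,o); uv=np.array(uv,float).reshape(-1,1,2)
    n=cv2.undistortPoints(uv,K(f),np.array(f["distortion"]))[:,0]
    d=np.c_[n[:,0],-n[:,1],-np.ones(len(n))]@M[:3,:3]; c=-M[:3,:3].T@M[:3,3]
    return c+d*((z-c[2])/d[:,2])[:,None]
def pose(p,q):  # p=(x,y,th), q local pts (m)
    c,s=np.cos(p[2]),np.sin(p[2]); q=np.atleast_2d(q); return np.c_[p[0]+c*q[:,0]-s*q[:,1],p[1]+s*q[:,0]+c*q[:,1],q[:,2]]
def fit(q,uv,f,o=None,p0=(.5,0,0)):
    s=least_squares(lambda p:(proj(pose(p,q),f,o)-uv).ravel(),p0,loss="soft_l1"); return s.x,np.sqrt(np.mean(s.fun**2)),s.fun
E
python3 - <<'E'
from h import *
f=pickle.load(open("top.pkl","rb"))
uv=np.array([(430,38),(467,209),(78,281),(52,106),(430,70),(254,203)])/2.6667+[175,110]
q=np.array([(80,-165,14),(-75,-165,14),(-75,165,14),(80,165,14),(45,-155,29),(-56,13,51)])/1e3
p,e,r=fit(q,uv,f); print("jig",p.round(4),e,r.round(1))
c=np.array([(379,97),(408,147),(334,184),(306,133)])/2.6667+[175,110]
w=unproj(c,.026,f)
J=np.linalg.inv(np.array([[np.cos(p[2]),-np.sin(p[2])],[np.sin(p[2]),np.cos(p[2])]]))
print("blank jig mm",((w[:,:2]-p[:2])@J.T*1e3).round(1), ((w.mean(0)[:2]-p[:2])@J.T*1e3).round(1), w.mean(0).round(3))
E
```

```text
jig [0.5684 0.0387 0.1939] 1.5280701452401515 [ 1.3 -1.   1.5 -0.3 -0.9  0.4 -0.7 -0.5  0.4 -0.2 -1.   4.5]
blank jig mm [[  30.3 -107.8]
 [ -16.9 -123. ]
 [ -36.5  -57.1]
 [  10.9  -42.4]] [ -3.  -82.6] [ 0.581 -0.043  0.026]
```

```bash
cat >> h.py <<'E'
JIG=np.array([.5684,.0387,.1939])
def axis(o): # yaw of tool y in world
    m=R.from_rotvec(o["orientation"]).as_matrix(); return m, np.arctan2(m[1,1],m[0,1])
def plan(o,xyz,yaw,base=None):
    """numbers for a row reaching world xyz with tool y at yaw (mod pi)"""
    m,a=axis(o); d=m.T@(np.array(xyz)-(o["tcp_pos"] if base is None else base))/.2
    t=-((yaw-a+np.pi/2)%np.pi-np.pi/2)   # tool z down
    return np.r_[d,t/(np.pi/2)].round(4)
def jw(x,y,z,J=None): # jig mm (z above base) -> world m
    return pose(JIG if J is None else J,np.array([[x,y,z+14]])/1e3)[0]
E
python3 - <<'E'
from h import *
from bench import get_obs,viewer
o=get_obs(); m,a=axis(o); print(m.round(3),a)
f=viewer.grab_frame("wrist"); print(np.round(f["hand_eye"],3).tolist(),f["fovy"])
print(plan(o,[.53,-.0,.25],JIG[2]+np.pi/2), plan(o,[.53,-.0,.25],JIG[2]))
E
```

```text
[[ 0.91   0.414  0.   ]
 [ 0.414 -0.91  -0.   ]
 [ 0.     0.    -1.   ]] -1.1440376386201383
[[0.0, 0.945, 0.326, 0.086], [1.0, -0.0, -0.0, -0.0], [-0.0, 0.326, -0.945, -0.167], [0.0, 0.0, 0.0, 1.0]] 58.52448808277714
[ 2.4122 -2.2783 -0.212   0.1482] [ 2.4122 -2.2783 -0.212  -0.8518]
```

Request:
play_rows(commands=[[[-1,0.8,-0.76,-0.2,0],[-1,0.8,-0.76,-0.2,0],[-1,0.8,-0.76,-0.2,0],[-1,0.8,-0.76,-0.2,0],[-1,0.8,-0.76,-0.2,0],[-1,0.8,-0.76,-0.2,0]]])

```text
clock: 1.25
tcp_pos: [0.3656, -0.4043, 0.2489]
orientation: [-3.068, -0.675, -0.004]
contact_force: [0.4, -0.2, -0.0]
grip_width: 0.0855
gripper_force: 0.0
```

Request:
play_rows(commands=[[[0.3,0.8,-0.76,0,0],[0.3,0.8,-0.76,0,0],[0.3,0.8,-0.76,0,0],[0.3,0.8,-0.76,0,0],[0.3,0.8,-0.76,0,0],[0.3,0.8,-0.76,0,0]]])

```text
clock: 1.75
tcp_pos: [0.4474, -0.1984, 0.2482]
orientation: [-3.066, -0.678, -0.004]
contact_force: [-0.0, 0.1, 1.0]
grip_width: 0.0298
gripper_force: 0.0
```

Request:
play_rows(commands=[[[0.3,0.8,-0.76,0,0.148],[0.3,0.8,-0.76,0,0.148],[0.3,0.8,-0.76,0,0.148],[0.3,0.8,-0.76,0,0.148],[0.3,0.8,-0.76,0,0.148],[0.3,0.8,-0.76,0,0.148],[0.3,0.8,-0.76,0,0.148]]])

```text
clock: 2.33
tcp_pos: [0.5291, 0.0065, 0.248]
orientation: [-3.122, -0.319, -0.003]
contact_force: [0.4, -0.2, -0.2]
grip_width: 0.0299
gripper_force: 0.0
```

```bash
python3 - <<'E'
from h import *
from bench import get_obs,viewer
o=get_obs(); print(o["clock"],o["tcp_pos"],axis(o)[1],o["grip_width"],o["contact_force"])
f=viewer.grab_frame("wrist"); pickle.dump((f,o),open("w2.pkl","wb")); cv2.imwrite("pics/w2.png",f["pixels"][:,:,::-1])
print(proj([jw(*v) for v in [(80,-165,0),(-75,-165,0),(-75,165,0),(80,165,0),(45,-155,15),(-56,13,37)]],f,o).round(0).tolist())
E
```

```text
2.3333 [0.52914922 0.00647756 0.24804187] -1.3673391385002482 0.029920336037421735 [ 0.44093796 -0.17266395 -0.18626011]
[[459.0, 39.0], [441.0, 185.0], [157.0, 182.0], [136.0, 35.0], [450.0, 75.0], [285.0, 176.0]]
```

View pics/w2.png

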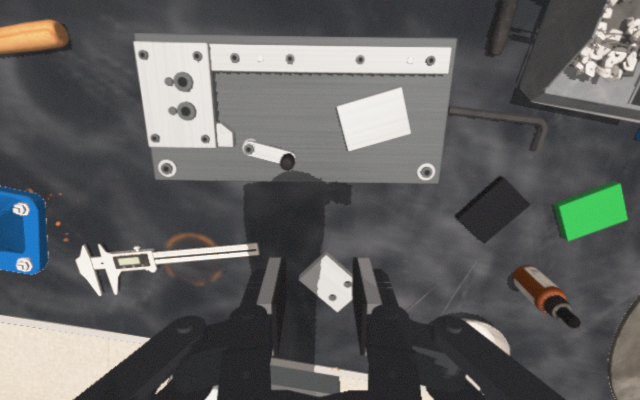

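```bash
python3 - <<'E'
from h import *
f,o=pickle.load(open("w2.pkl","rb"))
def ij(uv,z):
    w=unproj(uv,z/1e3+.014,f,o)[:,:2]-JIG[:2]; c,s=np.cos(JIG[2]),np.sin(JIG[2]); return (w@np.array([[c,-s],[s,c]])*1e3).round(1).tolist()
g=f["pixels"].mean(2)
b=((g>170)*255).astype(np.uint8); n,l,st,ce=cv2.connectedComponentsWithStats(b)
k=l[120,375]; cn=cv2.findContours((l==k).astype(np.uint8),0,2)[0][0]; print(cv2.minAreaRect(cn))
bx=cv2.boxPoints(cv2.minAreaRect(cn)); print("blank",ij(bx,12),ij(bx.mean(0),12))
print("corners",ij([(457,38),(441,184),(155,181),(135,35)],0))
print("bolts",ij([(427,172),(167,169)],0))
print("rail end face",ij([(449,73)],15),"bush corners",ij([(134,41),(209,42),(215,146),(148,147)],24))
print("pivot",ij([(249,148)],12),"knobtop",ij([(288,161)],37),ij([(288,161)],26))
E
```

```text
((374.575439453125, 118.7641372680664), (47.66411209106445, 68.54290771484375), 74.05460357666016)
blank [[14.5, -39.3], [33.9, -107.0], [-12.9, -125.1], [-34.0, -54.9]] [[1.0, -81.7]]
corners [[80.8, -162.4], [-73.9, -165.3], [-73.9, 167.4], [80.0, 165.5]]
bolts [[-59.7, -147.5], [-59.4, 151.7]]
rail end face [[47.1, -153.7]] bush corners [[72.4, 156.1], [72.7, 84.4], [-27.8, 87.4], [-29.8, 158.1]]
pivot [[-31.7, 53.9]] knobtop [[-40.2, 9.2]] [[-42.7, 10.2]]
```

```bash
sed -i 's/JIG=np.*/JIG=np.array([.5696,.0405,.1939])/' h.py; python3 - <<'E'
from h import *
from bench import get_obs
o=get_obs(); print(o["tcp_pos"])
for t in [(-60,-83,45),(-60,-83,3.5),(-18,-83,3.5),(-15,-83,3.5)]: print(t,jw(*t).round(4),plan(o,jw(*t),JIG[2]+np.pi/2))
E
```

```text
[0.52828609 0.00287028 0.24775657]
(-60, -83, 45) [ 0.5267 -0.0525  0.059 ] [-0.0635  0.2709  0.9434  0.004 ]
(-60, -83, 3.5) [ 0.5267 -0.0525  0.0175] [-0.0637  0.2711  1.1509  0.004 ]
(-18, -83, 3.5) [ 0.5679 -0.0444  0.0175] [0.1463 0.2724 1.1511 0.004 ]
(-15, -83, 3.5) [ 0.5709 -0.0438  0.0175] [0.1613 0.2725 1.1511 0.004 ]
```

Request:
play_rows(commands=[[[0.3,-0.064,0.271,0.5,0.004],[0.3,-0.064,0.271,0.8,0.004],[0.3,-0.064,0.271,0.9,0.004],[0.3,-0.064,0.271,0.9,0.004],[0.3,-0.064,0.271,0.9,0.004],[0.3,-0.064,0.271,0.9,0.004],[0.3,-0.064,0.271,0.9,0.004]]])

```text
clock: 2.97
tcp_pos: [0.5246, -0.0576, 0.0672]
orientation: [3.128, 0.292, -0.004]
contact_force: [0.2, 0.2, 1.6]
grip_width: 0.03
gripper_force: 0.0
```

```bash
python3 - <<'E'
from h import *
from bench import get_obs,viewer
o=get_obs(); print(o["clock"],o["tcp_pos"],o["grip_width"],o["contact_force"])
for t in [(-60,-83,3.5),(-18,-83,3.5),(-15,-83,3.5)]: print(t,jw(*t).round(4),plan(o,jw(*t),JIG[2]+np.pi/2))
f=viewer.grab_frame("wrist"); cv2.imwrite("pics/w3.png",f["pixels"][:,:,::-1])
E
```

```text
2.9667 [ 0.5245904  -0.05763735  0.06719429] 0.029982029536078616 [0.22809631 0.21134709 1.55529119]
(-60, -83, 3.5) [ 0.5267 -0.0525  0.0175] [ 0.0158 -0.0232  0.2484 -0.0051]
(-18, -83, 3.5) [ 0.5679 -0.0444  0.0175] [ 0.2258 -0.0249  0.2479 -0.0051]
(-15, -83, 3.5) [ 0.5709 -0.0438  0.0175] [ 0.2408 -0.025   0.2479 -0.0051]
```

View pics/w3.png

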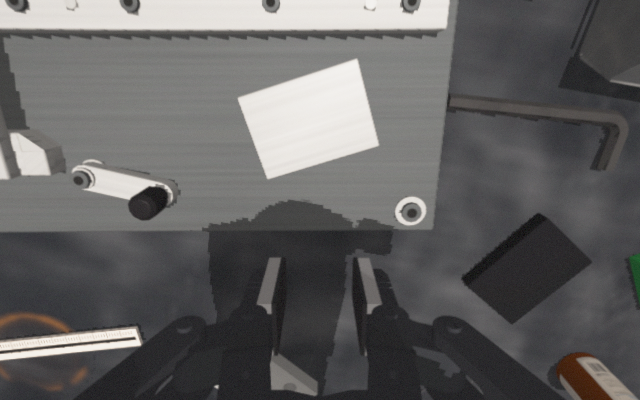

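Request:
play_rows(commands=[[[0.3,0.016,-0.023,0.15,-0.005],[0.3,0.016,-0.023,0.248,-0.005],[0.3,0.016,-0.023,0.248,-0.005],[0.3,0.04,-0.023,0.248,-0.005],[0.3,0.07,-0.023,0.248,-0.005],[0.3,0.1,-0.023,0.248,-0.005],[0.3,0.13,-0.024,0.248,-0.005],[0.3,0.155,-0.024,0.248,-0.005],[0.3,0.18,-0.024,0.248,-0.005],[0.3,0.2,-0.024,0.248,-0.005],[0.3,0.21,-0.024,0.248,-0.005],[0.3,0.21,-0.024,0.248,-0.005]]])

```text
clock: 4.02
tcp_pos: [0.5664, -0.0436, 0.018]
orientation: [-3.126, -0.307, -0.0]
contact_force: [0.3, -0.0, -0.1]
grip_width: 0.03
gripper_force: 0.0
```

```bash
cat >> h.py <<'E'
def jt(o):
    d=np.array(o["tcp_pos"])-[*JIG[:2],.014]; c,s=np.cos(JIG[2]),np.sin(JIG[2])
    F=np.array(o["contact_force"]); return (np.array([c*d[0]+s*d[1],-s*d[0]+c*d[1],d[2]])*1e3).round(1),np.array([c*F[0]+s*F[1],-s*F[0]+c*F[1],F[2]]).round(1)
E
python3 - <<'E'
from h import *
from bench import get_obs,viewer
o=get_obs(); print(o["clock"],jt(o),o["grip_width"],axis(o)[1])
f=viewer.grab_frame("wrist"); cv2.imwrite("pics/w4.png",f["pixels"][:,:,::-1])
E
```

```text
4.0167 (array([-19.4, -81.9,   4. ]), array([ 0.3, -0.1, -0.1])) 0.03003048613404058 -1.3748814692869258
```

View pics/w4.png

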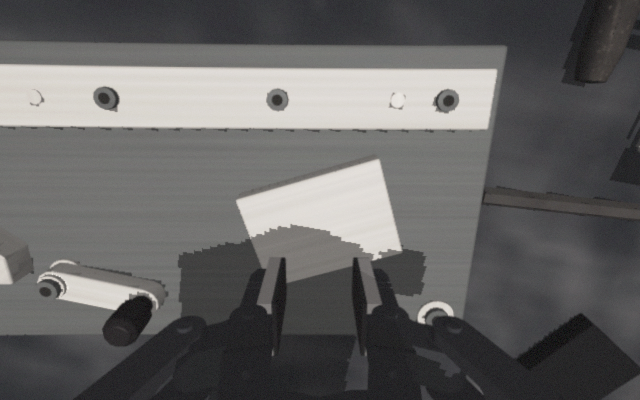

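```bash
python3 - <<'E'
from h import *
from bench import get_obs,viewer
o=get_obs(); f=viewer.grab_frame("wrist")
def ij(uv,z):
    w=unproj(uv,z/1e3+.014,f,o)[:,:2]-JIG[:2]; c,s=np.cos(JIG[2]),np.sin(JIG[2]); return (w@np.array([[c,-s],[s,c]])*1e3).round(1).tolist()
print("blank",ij([(236,202),(379,160),(402,250),(268,283)],12))
print("rail",ij([(488,129),(0,127)],15), "base corner",ij([(506,46)],0))
print("tip proj",proj([jw(*v) for v in [(-19.4,-82,4),(-8.4,-82,4),(-30,-82,4),(-8.4,-67,4),(-8.4,-97,4)]],f,o).round().tolist())
E
```

```text
blank [[10.4, -42.1], [30.7, -108.3], [-14.5, -122.3], [-33.3, -55.3]]
rail [[44.9, -153.8], [44.9, 54.2]] base corner [[78.7, -162.8]]
tip proj [[320.0, 251.0], [320.0, 232.0], [320.0, 269.0], [291.0, 232.0], [350.0, 232.0]]
```

```bash
python3 - <<'E'
from h import *
from bench import get_obs,viewer
o=get_obs(); f=viewer.grab_frame("wrist")
for z in (4,8,12,16,20,24): print(z,proj([jw(*v) for v in [(-8.4,-82+15,z),(-8.4,-82-15,z),(-19.4,-67,z)]],f,o).round().tolist())
E
python3 - <<'E'
import cv2
a=cv2.imread("pics/w4.png")[220:400,220:420]
cv2.imwrite("pics/c4.png",cv2.resize(a,(660,594),interpolation=cv2.INTER_CUBIC))
E
```

```text
4 [[291.0, 231.0], [350.0, 231.0], [291.0, 251.0]]
8 [[290.0, 235.0], [350.0, 235.0], [291.0, 254.0]]
12 [[290.0, 238.0], [351.0, 238.0], [290.0, 258.0]]
16 [[289.0, 242.0], [352.0, 242.0], [290.0, 262.0]]
20 [[288.0, 245.0], [353.0, 245.0], [289.0, 266.0]]
24 [[288.0, 249.0], [353.0, 249.0], [288.0, 270.0]]
```

View pics/c4.png

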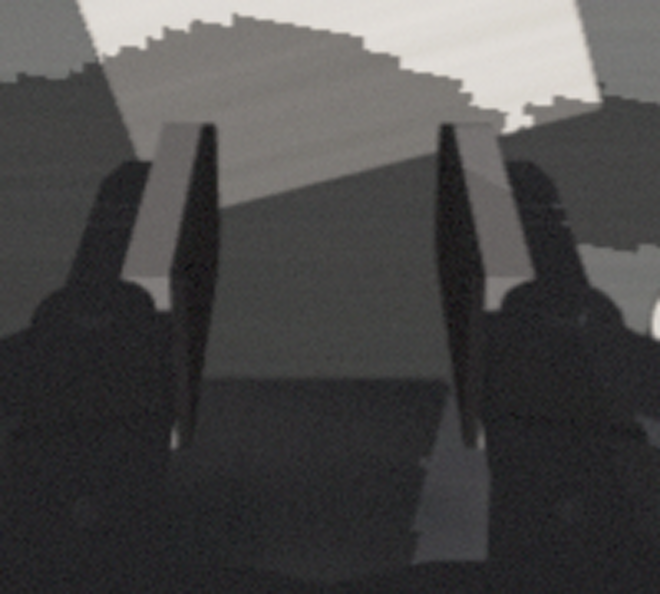

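Request:
play_rows(commands=[[[0.3,0,0,-0.1,0],[0.8,-0.12,0,-0.1,0],[1,-0.21,0.0,-0.1,0],[1,-0.21,0.0,-0.1,0],[1,-0.21,0.0,-0.1,0],[1,-0.21,0.0,-0.1,0]]], grip_force=20)

```text
clock: 4.67
tcp_pos: [0.5253, -0.0519, 0.0382]
orientation: [3.127, 0.307, 0.001]
contact_force: [0.6, -0.3, 0.4]
grip_width: 0.0001
gripper_force: 0.0
```

```bash
python3 - <<'E'
from h import *
from bench import get_obs,viewer
o=get_obs(); print(o["clock"],jt(o),o["grip_width"],axis(o)[1])
f=viewer.grab_frame("wrist"); m=axis(o)[0]
for d in [(0,0,0),(.011,0,0),(-.011,0,0),(.011,.015,0),(.011,-.015,0),(.011,0,-.02)]: print(d,proj(o["tcp_pos"]+m@np.array(d),f,o).round(0).tolist())
a=f["pixels"][200:380,220:420,::-1]
cv2.imwrite("pics/c5.png",cv2.resize(a,(660,594),interpolation=cv2.INTER_CUBIC))
print([plan(o,jw(*t),JIG[2]+np.pi/2).tolist() for t in [(-60,-76,3),(-16,-76,3)]])
E
```

```text
4.6667 (array([-61.3, -82.1,  24.2]), array([ 0.6, -0.4,  0.4])) 9.028009233225185e-05 -1.3750230795931797
(0, 0, 0) [[320.0, 252.0]]
(0.011, 0, 0) [[320.0, 233.0]]
(-0.011, 0, 0) [[320.0, 271.0]]
(0.011, 0.015, 0) [[350.0, 233.0]]
(0.011, -0.015, 0) [[291.0, 233.0]]
(0.011, 0, -0.02) [[320.0, 251.0]]
[[0.0063, -0.0306, 0.106, 0.0012], [0.2263, -0.0302, 0.1062, 0.0012]]
```

View pics/c5.png

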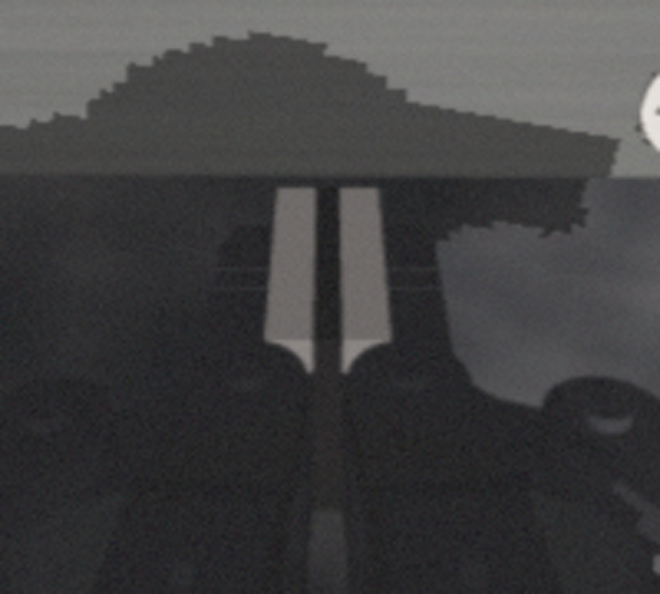

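Request:
play_rows(commands=[[[1,0.006,-0.03,0.05,0],[1,0.006,-0.03,0.1,0],[1,0.006,-0.03,0.11,0],[1,0.006,-0.03,0.115,0],[1,0.006,-0.03,0.12,0]]])

```text
clock: 5.13
tcp_pos: [0.5245, -0.0457, 0.0133]
orientation: [-3.126, -0.308, 0.002]
contact_force: [-0.1, 0.1, 0.7]
grip_width: -0.0004
gripper_force: 0.0
```

Request:
play_rows(commands=[[[1,0,0,0.006,0],[1,0,0,0.012,0]]])

```text
clock: 5.3
tcp_pos: [0.5249, -0.0459, 0.0116]
orientation: [3.126, 0.307, 0.001]
contact_force: [-0.8, -0.4, 0.9]
grip_width: -0.0001
gripper_force: 0.0
```

Request:
play_rows(commands=[[[1,0,0,0.012,0],[1,0,0,0.024,0],[1,0,0,0.024,0]]])

```text
clock: 5.55
tcp_pos: [0.5244, -0.0459, 0.0064]
orientation: [-3.127, -0.307, 0.001]
contact_force: [-1.0, -0.5, 0.4]
grip_width: 0.0004
gripper_force: 0.0
```

```bash
python3 - <<'E'
from h import *
from bench import get_obs,viewer
o=get_obs(); print(o["clock"],jt(o))
for n in ("scene","top"):
    f=viewer.grab_frame(n); print(n,proj([o["tcp_pos"],o["tcp_pos"]+np.array([0,0,.03])],f).round(0).tolist())
    u,v=proj(o["tcp_pos"],f)[0].astype(int)
    a=f["pixels"][v-50:v+35,u-55:u+55,::-1]; cv2.imwrite(f"pics/c6{n}.png",cv2.resize(a,(550,425),interpolation=cv2.INTER_CUBIC))
E
```

```text
5.55 (array([-61. , -76.1,  -7.6]), array([-1.1, -0.3,  0.4]))
scene [[331.0, 204.0], [332.0, 192.0]]
top [[310.0, 190.0], [310.0, 186.0]]
```

View pics/c6scene.png

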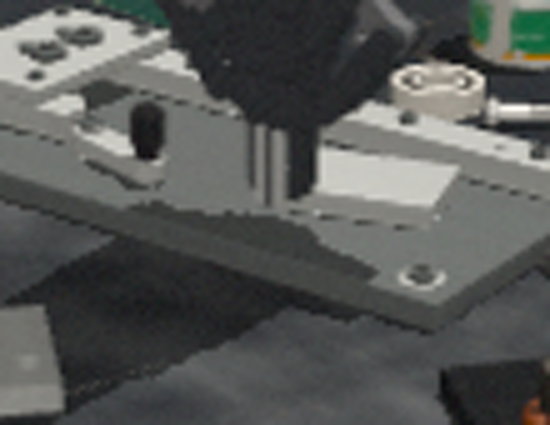

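Request:
play_rows(commands=[[[1,0,0,0.012,0],[1,0,0,0.025,0],[1,0,0,0.025,0]]])

```text
clock: 5.9
tcp_pos: [0.5244, -0.0458, 0.0014]
orientation: [-3.126, -0.307, 0.001]
contact_force: [0.2, 0.9, -0.1]
grip_width: -0.0002
gripper_force: 0.0
```

Request:
play_rows(commands=[[[1,0,0,0.01,0],[1,0,0,0.01,0]]])

```text
clock: 6.07
tcp_pos: [0.5245, -0.0458, -0.0005]
orientation: [-3.127, -0.307, 0.001]
contact_force: [0.7, -0.8, -0.5]
grip_width: 0.0
gripper_force: 0.0
```

Request:
play_rows(commands=[[[1,0,0,0.01,0],[1,0,0,0.01,0]]])

```text
clock: 6.23
tcp_pos: [0.5245, -0.0458, -0.0025]
orientation: [-3.127, -0.307, 0.001]
contact_force: [-0.6, -0.2, 0.2]
grip_width: 0.0001
gripper_force: 0.0
```

Request:
play_rows(commands=[[[1,0,0,0.01,0],[1,0,0,0.01,0]]])

```text
clock: 6.4
tcp_pos: [0.5245, -0.0458, -0.0045]
orientation: [-3.127, -0.307, 0.001]
contact_force: [-0.0, 0.4, 0.6]
grip_width: 0.0002
gripper_force: 0.0
```

Request:
play_rows(commands=[[[1,0,0,0.01,0],[1,0,0,0.01,0]]])

```text
clock: 6.57
tcp_pos: [0.5245, -0.0458, -0.0065]
orientation: [-3.127, -0.307, 0.001]
contact_force: [0.7, -0.2, 0.9]
grip_width: 0.0002
gripper_force: 0.0
```

Request:
play_rows(commands=[[[1,0,0,0.01,0],[1,0,0,0.01,0]]])

```text
clock: 6.73
tcp_pos: [0.5246, -0.0458, -0.0085]
orientation: [-3.127, -0.307, 0.0]
contact_force: [0.3, -0.2, 1.3]
grip_width: 0.0
gripper_force: 0.0
```

Request:
play_rows(commands=[[[1,0,0,0.01,0],[1,0,0,0.01,0]]])

```text
clock: 6.9
tcp_pos: [0.5249, -0.0458, -0.0096]
orientation: [3.126, 0.307, 0.0]
contact_force: [-2.3, 0.5, 8.9]
grip_width: 0.0003
gripper_force: 4.5
```

Request:
play_rows(commands=[[[1,0,0,0.006,0],[1,0,0,0.006,0]]])

```text
clock: 7.07
tcp_pos: [0.5249, -0.0458, -0.0097]
orientation: [3.126, 0.307, 0.0]
contact_force: [-7.3, -0.4, 22.2]
grip_width: 0.0
gripper_force: 11.2
```

Request:
play_rows(commands=[[[1,0,0,-0.0285,0],[1,0.04,0,-0.0285,0],[1,0.08,0,-0.0285,0],[1,0.11,0,-0.0285,0],[1,0.135,0,-0.0285,0],[1,0.16,0,-0.0285,0],[1,0.18,0,-0.0285,0],[1,0.2,0,-0.0285,0],[1,0.21,0,-0.0285,0],[1,0.215,0,-0.0285,0],[1,0.22,0,-0.0285,0],[1,0.225,0,-0.0285,0]]])

```text
clock: 8.07
tcp_pos: [0.5675, -0.0374, -0.006]
orientation: [3.126, 0.307, -0.004]
contact_force: [-6.3, -0.5, 2.0]
grip_width: 0.0001
gripper_force: 2.4
```

```bash
cat >> h.py <<'E'
def ij(uv,z,f,o):
    w=unproj(uv,z/1e3+.014,f,o)[:,:2]-JIG[:2]; c,s=np.cos(JIG[2]),np.sin(JIG[2]); return (w@np.array([[c,-s],[s,c]])*1e3).round(1).tolist()
E
python3 - <<'E'
from h import *
from bench import get_obs,viewer
o=get_obs(); print(o["clock"],jt(o))
f=viewer.grab_frame("wrist"); pickle.dump((f,o),open("w7.pkl","wb")); cv2.imwrite("pics/w7.png",f["pixels"][:,:,::-1])
for d in viewer.trace(f,"blank_center")[:3]:
    a=d["pixels"].astype(np.uint8); c=max(cv2.findContours(a,0,2)[0],key=cv2.contourArea); b=cv2.boxPoints(cv2.minAreaRect(c)); print(round(d["score"],2),b.round().tolist(),ij(b,12,f,o))
print("pred",proj([jw(*v) for v in [(45,-48,12),(45,-118,12),(-5,-118,12),(-5,-48,12)]],f,o).round().tolist())
E
```

```text
8.0667 (array([-17., -76., -20.]), array([-6.2,  0.7,  2. ]))
0.81 [[545.0, 346.0], [639.0, 346.0], [639.0, 399.0], [545.0, 399.0]] [[-48.2, -179.3], [-47.4, -221.1], [-78.5, -229.7], [-79.6, -185.5]]
0.61 [[256.0, 145.0], [438.0, 145.0], [438.0, 261.0], [256.0, 261.0]] [[44.5, -51.4], [44.7, -120.3], [-4.7, -125.8], [-4.9, -48.6]]
pred [[247.0, 144.0], [432.0, 144.0], [419.0, 262.0], [255.0, 261.0]]
```

Request:
play_rows(commands=[[[1,-0.05,0,0,0],[1,-0.05,0,-0.1,0],[1,-0.05,0,-0.15,0],[1,-0.05,0,-0.15,0]]])

```text
clock: 8.5
tcp_pos: [0.5613, -0.039, 0.0268]
orientation: [3.126, 0.307, 0.009]
contact_force: [0.1, -0.8, -0.0]
grip_width: -0.0002
gripper_force: 0.0
```

```bash
python3 - <<'E'
from h import *
from bench import get_obs,viewer
o=get_obs(); print(o["clock"],jt(o),o["joints"])
print(plan(o,jw(17,-146,10-20),JIG[2]+.001))
E
```

```text
8.5 (array([-23.4, -76.4,  12.8]), array([-0. , -0.8, -0. ])) [ 0.17065621  0.54290553 -0.2715878   1.95304942  0.22589274  0.66866759
 -1.6160587 ]
[ 0.2009  0.3483  0.1155 -0.9995]
```

Request:
play_rows(commands=[[[0.76,0.1,0.17,0,-0.08],[0.76,0.2,0.348,0,-0.16],[0.76,0.2,0.348,0,-0.24],[0.76,0.2,0.348,0,-0.32],[0.76,0.2,0.348,0,-0.4],[0.76,0.2,0.348,0,-0.48],[0.76,0.2,0.348,0,-0.56],[0.76,0.2,0.348,0,-0.64],[0.76,0.2,0.348,0,-0.72],[0.76,0.2,0.348,0,-0.8],[0.76,0.2,0.348,0,-0.88],[0.76,0.2,0.348,0,-0.95]]])

```text
clock: 9.5
tcp_pos: [0.6122, -0.0995, 0.024]
orientation: [2.08, 2.354, 0.002]
contact_force: [-0.1, -0.2, -0.1]
grip_width: 0.01
gripper_force: 0.0
```

```bash
python3 - <<'E'
from h import *
from bench import get_obs,viewer
o=get_obs(); print(o["clock"],jt(o),o["joints"].round(2),o["grip_width"])
for t in [(17,-146,-20),(17,-132,-20),(20,0,-20)]: print(plan(o,jw(*t),JIG[2]))
E
```

```text
9.5 (array([  14.8, -145.6,   10. ]), array([-0.1, -0.2, -0.1])) [ 0.51  0.69 -0.62  1.79  0.53  0.83 -0.24] 0.009981893577780496
[-0.0013  0.0109  0.1503 -0.0449]
[ 0.0685  0.0059  0.1503 -0.0449]
[ 0.728  -0.0256  0.1503 -0.0449]
```

Request:
play_rows(commands=[[[0.76,0,0.011,0.07,-0.045],[0.76,0,0.011,0.15,-0.045],[0.76,0,0.011,0.15,-0.045],[0.76,0,0.011,0.15,-0.045]]])

```text
clock: 9.83
tcp_pos: [0.6131, -0.0991, -0.0069]
orientation: [-2.004, -2.417, 0.001]
contact_force: [0.5, 0.4, -0.3]
grip_width: 0.0105
gripper_force: 0.0
```

```bash
python3 - <<'E'
from h import *
from bench import get_obs,viewer
o=get_obs(); print(o["clock"],jt(o),o["grip_width"])
for t in [(17,-146,-20),(17,-132,-20),(19,-50,-20),(21,35,-20)]: print(plan(o,jw(*t),JIG[2]))
f=viewer.grab_frame("wrist"); pickle.dump((f,o),open("w8.pkl","wb")); cv2.imwrite("pics/w8.png",f["pixels"][:,:,::-1])
print("pred",proj([jw(*v) for v in [(45,-48,12),(45,-118,12),(-5,-118,12),(-5,-48,12)]],f,o).round().tolist())
E
```

```text
9.8333 (array([  15.8, -145.4,  -20.9]), array([ 0.6,  0.3, -0.3])) 0.010506567729507152
[-0.0031  0.006  -0.0047 -0.0051]
[ 0.0669  0.0055 -0.0047 -0.0051]
[ 0.4769  0.0122 -0.0044 -0.0051]
[ 0.902   0.0188 -0.004  -0.0051]
pred [[398.0, 38.0], [386.0, 227.0], [264.0, 228.0], [252.0, 40.0]]
```

View pics/w8.png

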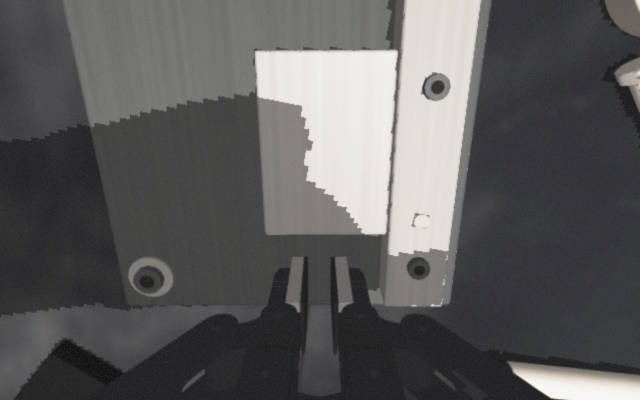

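Request:
play_rows(commands=[[[0.76,0.025,0,-0.003,-0.005],[0.76,0.05,0,-0.003,-0.005],[0.76,0.07,0.001,-0.003,-0.005],[0.76,0.085,0.002,-0.003,-0.005],[0.76,0.1,0.003,-0.003,-0.005],[0.76,0.12,0.004,-0.003,-0.005],[0.76,0.14,0.005,-0.003,-0.005],[0.76,0.16,0.006,-0.003,-0.005],[0.76,0.18,0.007,-0.003,-0.005],[0.76,0.2,0.008,-0.003,-0.005],[0.76,0.22,0.009,-0.003,-0.005],[0.76,0.24,0.01,-0.003,-0.005]]])

```text
clock: 10.88
tcp_pos: [0.6068, -0.0513, -0.0052]
orientation: [-1.994, -2.428, 0.0]
contact_force: [-0.4, -0.1, 0.8]
grip_width: 0.0103
gripper_force: 0.3
```

```bash
cat > chk.py <<'E'
from h import *
from bench import get_obs,viewer
import sys
o=get_obs(); print(o["clock"],jt(o),axis(o)[1]-JIG[2])
f=viewer.grab_frame("wrist"); g=f["pixels"].astype(float).mean(2)
p=jt(o)[0]; y=p[1]+12
# dark-gap profile across rail/plate seam and left plate edge, sampled on plate-top plane
for yy in (y+10,y+30,y+60):
    xs=np.arange(-14,56,2.); uv=proj([jw(x,yy,12) for x in xs],f,o)
    print(round(yy),[int(g[int(v),int(u)]) if 0<=v<400 and 0<=u<640 else -1 for u,v in uv])
for d in viewer.trace(f,"blank_center")[:3]:
    a=d["pixels"].astype(np.uint8); c=max(cv2.findContours(a,0,2)[0],key=cv2.contourArea); c=cv2.approxPolyDP(c,5,True)[:,0]; print(round(d["score"],2),c.tolist(),ij(c,12,f,o))
E
python3 chk.py
```

```text
10.8833 (array([ 18.9, -97.2, -19.2]), array([-0.4, -0. ,  0.8])) 0.001967483249479124
-75 [63, 72, 71, 73, 72, 114, 126, 128, 125, 127, 129, 127, 130, 125, 125, 128, 132, 126, 126, 126, 129, 130, 127, 128, 127, 125, 127, 227, 230, 228, 111, 221, 223, 224, 224]
-55 [70, 69, 71, 73, 70, 125, 129, 129, 129, 135, 129, 131, 131, 128, 124, 128, 133, 126, 128, 217, 229, 231, 232, 233, 232, 231, 233, 233, 236, 233, 92, 223, 222, 223, 224]
-25 [69, 69, 69, 71, 72, 122, 131, 131, 131, 134, 132, 133, 146, 233, 232, 236, 237, 236, 235, 236, 237, 237, 238, 238, 238, 237, 239, 239, 241, 238, 95, 223, 223, 222, 222]
0.72 [[252, 88], [260, 258], [375, 258], [387, 89]] [[-4.2, -15.9], [-4.8, -84.9], [44.2, -84.8], [44.8, -16.1]]
```

Request:
play_rows(commands=[[[0.76,0.02,0.0005,0,0],[0.76,0.045,0.001,0,0],[0.76,0.07,0.0015,0,0],[0.76,0.095,0.002,0,0],[0.76,0.12,0.0025,0,0],[0.76,0.145,0.003,0,0],[0.76,0.17,0.0035,0,0],[0.76,0.195,0.004,0,0],[0.76,0.22,0.0045,0,0],[0.76,0.245,0.005,0,0],[0.76,0.27,0.0055,0,0],[0.76,0.29,0.006,0,0]]])

```text
clock: 11.98
tcp_pos: [0.5968, 0.0062, -0.0051]
orientation: [-1.993, -2.428, -0.0]
contact_force: [-0.5, -0.4, 0.6]
grip_width: 0.0105
gripper_force: 0.3
```

```bash
python3 chk.py
```

```text
11.9833 (array([ 20.1, -38.9, -19.1]), array([-0.6, -0.3,  0.6])) 0.0023353469216189637
-17 [67, 66, 67, 71, 69, 116, 126, 128, 125, 127, 127, 124, 130, 129, 125, 129, 128, 130, 128, 127, 126, 130, 129, 128, 127, 124, 124, 137, 229, 227, 101, 223, 221, 222, 222]
3 [66, 68, 67, 70, 69, 110, 131, 127, 125, 130, 129, 128, 130, 127, 126, 127, 132, 130, 128, 158, 222, 231, 230, 231, 229, 229, 231, 232, 236, 233, 99, 224, 222, 222, 138]
33 [73, 67, 70, 70, 69, 110, 130, 132, 126, 129, 132, 231, 234, 233, 232, 234, 237, 234, 234, 235, 236, 235, 238, 237, 237, 236, 238, 238, 239, 238, 89, 223, 223, 223, 222]
0.59 [[250, 88], [259, 258], [373, 258], [384, 90]] [[-3.7, 42.5], [-4.1, -26.6], [44.5, -26.5], [44.9, 41.9]]
```

Request:
play_rows(commands=[[[0.76,0.02,0.0005,0,0],[0.76,0.045,0.001,0,0],[0.76,0.07,0.0015,0,0],[0.76,0.095,0.002,0,0],[0.76,0.12,0.0025,0,0],[0.76,0.145,0.003,0,0],[0.76,0.17,0.0035,0,0],[0.76,0.195,0.004,0,0],[0.76,0.22,0.0045,0,0],[0.76,0.245,0.005,0,0],[0.76,0.27,0.0055,0,0],[0.76,0.29,0.006,0,0]]])

```text
clock: 13.08
tcp_pos: [0.5867, 0.0633, -0.0051]
orientation: [-1.993, -2.428, -0.0]
contact_force: [-0.4, 0.1, 1.0]
grip_width: 0.0102
gripper_force: 0.3
```

```bash
python3 chk.py
```

```text
13.0833 (array([ 21.2,  19.1, -19.1]), array([-0.3,  0.2,  1. ])) 0.002326610409166263
41 [71, 69, 71, 70, 70, 105, 128, 130, 126, 127, 129, 128, 128, 128, 127, 126, 127, 127, 127, 126, 125, 128, 128, 129, 129, 125, 129, 124, 228, 229, 94, 226, 228, 226, 225]
61 [71, 69, 68, 67, 71, 101, 127, 127, 127, 131, 131, 129, 130, 130, 123, 128, 131, 129, 129, 129, 223, 230, 231, 231, 231, 229, 231, 233, 234, 233, 111, 226, 229, 227, 224]
91 [126, 129, 127, 125, 128, 126, 126, 130, 129, 127, 227, 229, 228, 229, 228, 228, 229, 230, 231, 230, 230, 231, 231, 230, 231, 232, 232, 232, 233, 233, 233, 233, 234, 233, 234]
0.91 [[250, 135], [257, 258], [370, 258], [378, 137]] [[-3.7, 83.6], [-3.9, 31.4], [44.3, 31.5], [44.8, 82.9]]
```

Request:
play_rows(commands=[[[0.76,0.02,0.0005,0,0],[0.76,0.04,0.001,0,0],[0.76,0.06,0.001,0,0],[0.76,0.08,0.001,0,0],[0.76,0.1,0.002,0,0],[0.76,0.115,0.002,0,0],[0.76,0.125,0.002,0,0],[0.76,0.132,0.002,0,0],[0.76,0.138,0.002,0,0],[0.76,0.142,0.002,0,0],[0.76,0.146,0.002,0,0]]])

```text
clock: 14.1
tcp_pos: [0.5815, 0.0911, -0.0051]
orientation: [1.994, 2.428, -0.0]
contact_force: [-0.0, -1.1, 1.1]
grip_width: 0.0108
gripper_force: 0.3
```

Request:
play_rows(commands=[[[0.76,0.005,0,0,0],[0.76,0.008,0,0,0]]])

```text
clock: 14.27
tcp_pos: [0.5812, 0.0928, -0.0051]
orientation: [1.994, 2.428, 0.0]
contact_force: [0.4, -1.6, 1.3]
grip_width: 0.01
gripper_force: 0.3
```

```bash
python3 chk.py
```

```text
14.2667 (array([ 21.4,  49.1, -19.1]), array([ 0.1, -1.7,  1.3])) 0.001773315260624575
71 [99, 70, 68, 69, 71, 90, 128, 131, 128, 128, 133, 132, 134, 130, 127, 130, 131, 132, 130, 128, 131, 132, 128, 129, 133, 125, 129, 129, 157, 231, 97, 237, 235, 235, 233]
91 [127, 127, 128, 127, 126, 128, 129, 128, 130, 128, 128, 129, 127, 129, 127, 127, 129, 217, 227, 227, 227, 227, 228, 227, 228, 228, 229, 229, 229, 229, 228, 229, 230, 229, 229]
121 [126, 125, 126, 129, 128, 127, 127, 126, 117, 132, 138, 166, 225, 224, 225, 225, 226, 227, 227, 226, 227, 226, 227, 228, 138, 143, 145, 187, 229, 228, 229, 230, 229, 230, 230]
0.74 [[253, 218], [257, 258], [372, 257], [372, 217]] [[-4.2, 79.8], [-3.6, 61.5], [45.4, 62.0], [44.5, 80.3]]
0.37 [[54, 0], [132, 366], [208, 315], [258, 315], [274, 273], [290, 261], [255, 257], [256, 214], [373, 216], [373, 258], [347, 263], [363, 273], [372, 305], [395, 321], [412, 312], [435, 316], [478, 0]] [[-65.4, 157.7], [-65.6, 4.4], [-27.1, 32.8], [-4.6, 32.7], [3.4, 54.2], [10.5, 60.1], [-4.4, 62.0], [-2.9, 81.6], [44.9, 80.8], [45.9, 61.6], [34.9, 59.1], [41.9, 54.3], [46.6, 38.1], [57.5, 29.6], [64.8, 34.5], [75.3, 32.4], [75.8, 158.4]]
```

Request:
play_rows(commands=[[[0.76,0.005,0,0,0],[0.76,0.005,0,0,0]]])

```text
clock: 14.53
tcp_pos: [0.581, 0.0933, -0.0051]
orientation: [1.994, 2.427, -0.001]
contact_force: [0.1, -2.0, 0.8]
grip_width: 0.0103
gripper_force: 0.9
```

Request:
play_rows(commands=[[[0.76,0.005,0,0,0],[0.76,0.005,0,0,0]]])

```text
clock: 14.7
tcp_pos: [0.5809, 0.0934, -0.0052]
orientation: [1.994, 2.426, -0.002]
contact_force: [1.0, -4.7, 1.9]
grip_width: 0.0103
gripper_force: 2.4
```

Request:
play_rows(commands=[[[0.76,0.005,0,0,0],[0.76,0.005,0,0,0],[0.76,-0.03,0,0,0],[0.76,-0.06,0,0,0],[0.76,-0.08,0,-0.1,0],[1,-0.08,0,-0.25,0],[1,-0.08,0,-0.25,0]]])

```text
clock: 15.28
tcp_pos: [0.587, 0.0805, 0.0494]
orientation: [1.992, 2.425, 0.01]
contact_force: [0.6, -0.3, 0.9]
grip_width: -0.0002
gripper_force: 0.0
```

```bash
python3 chk.py; python3 - <<'E'
from h import *
from bench import get_obs,viewer
o=get_obs()
f=viewer.grab_frame("wrist"); pickle.dump((f,o),open("w10.pkl","wb")); cv2.imwrite("pics/w10.png",f["pixels"][:,:,::-1])
for d in viewer.trace(f,"latch_knob")[:2]: 
    ys,xs=np.nonzero(d["pixels"]); c=[xs.mean(),ys.mean()]; print(d["score"],d["rect"],ij([c],26,f,o))
print(plan(o,jw(-72,13.5,20),JIG[2]-.19+np.pi/2), o["joints"])
E
```

```text
15.2833 (array([24.8, 35.9, 35.4]), array([ 0.6, -0.4,  0.9])) 0.0017546916719370365
58 [74, 68, 68, 69, 68, 68, 70, 67, 72, 73, 70, 69, 71, 70, 72, 71, 72, 71, 69, 69, 71, 71, 71, 69, 70, 68, 70, 69, 70, 67, 95, 233, 231, 231, 214]
78 [124, 124, 123, 79, 71, 106, 125, 128, 122, 126, 131, 126, 128, 126, 125, 128, 128, 126, 129, 125, 213, 233, 232, 234, 233, 229, 234, 234, 236, 233, 108, 229, 231, 231, 229]
108 [123, 124, 126, 126, 123, 76, 67, 68, 37, 57, 54, 53, 111, 136, 133, 215, 228, 228, 229, 229, 148, 134, 135, 89, 54, 50, 54, 52, 140, 136, 206, 232, 233, 232, 232]
0.66 [[262, 154], [266, 190], [352, 190], [353, 153]] [[-4.3, 82.1], [-3.1, 61.8], [44.9, 61.8], [44.7, 82.7]]
0.84 [174.9, 189.5, 232.7, 307.2] [[-35.8, 33.3]]
[-0.1091 -0.4733  0.0588 -0.8778] [ 0.25970816  0.62999566 -0.67069044  1.85570404  0.516783    0.83360004
 -0.47820154]
```

View pics/w10.png

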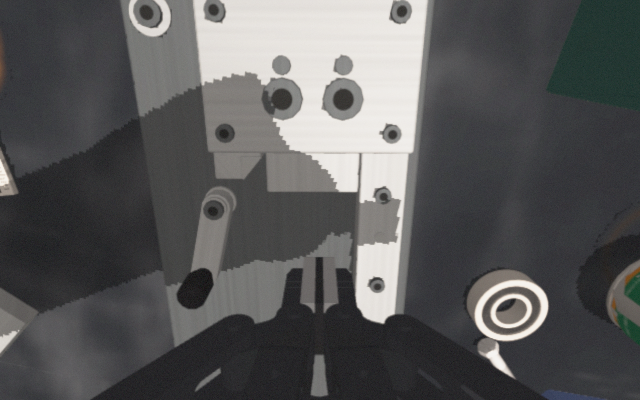

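```bash
python3 - <<'E'
from h import *
f,o=pickle.load(open("w10.pkl","rb"))
print("bush edge z24",ij([(310,152)],24,f,o),"plate rear",ij([(310,190)],12,f,o),"pivot z12",ij([(214,209)],12,f,o),"knob top",ij([(191,293)],37,f,o),"knob bot",ij([(204,277)],12,f,o))
E
```

```text
bush edge z24 [[19.5, 85.8]] plate rear [[19.2, 62.4]] pivot z12 [[-34.4, 51.2]] knob top [[-43.0, 13.5]] knob bot [[-44.3, 8.1]]
```

Request:
play_rows(commands=[[[1,-0.05,-0.2,0.0,0.08],[1,-0.109,-0.4,0.0,0.16],[1,-0.109,-0.47,0,0.24],[1,-0.109,-0.47,0,0.32],[1,-0.109,-0.47,0,0.4],[1,-0.109,-0.47,0,0.48],[1,-0.109,-0.47,0,0.56],[1,-0.109,-0.47,0,0.64],[1,-0.109,-0.47,0,0.72],[1,-0.109,-0.47,0,0.8],[1,-0.109,-0.47,0,0.88],[1,-0.109,-0.47,0,0.96]]])

```text
clock: 16.48
tcp_pos: [0.495, 0.0394, 0.0438]
orientation: [-3.115, -0.409, 0.003]
contact_force: [-0.7, 0.2, -0.4]
grip_width: 0.0005
gripper_force: 0.0
```

```bash
python3 - <<'E'
from h import *
from bench import get_obs,viewer
o=get_obs(); print(o["clock"],jt(o),o["joints"].round(2))
print(plan(o,jw(-72,13.5,20),JIG[2]-.19+np.pi/2))
E
```

```text
16.4833 (array([-73.4,  13.3,  29.8]), array([-0.6,  0.3, -0.4])) [ 0.07  0.44 -0.34  2.09  0.24  0.65 -1.74]
[ 0.0073 -0.0003  0.0492  0.1636]
```

Request:
play_rows(commands=[[[1,0.007,0,0.05,0.08],[1,0.007,0,0.12,0.163],[1,0.007,0,0.182,0.163],[1,0.007,0,0.182,0.163],[1,0.007,0,0.182,0.163]]])

```text
clock: 16.9
tcp_pos: [0.496, 0.0399, 0.0074]
orientation: [3.141, 0.019, -0.005]
contact_force: [-0.3, 0.3, -0.4]
grip_width: -0.0002
gripper_force: 0.0
```

```bash
cat > arc.py <<'E'
from h import *
from bench import get_obs
import sys
o=get_obs(); print(o["clock"],jt(o),o["joints"].round(2), np.degrees(axis(o)[1]-JIG[2]))
m,a=axis(o)
for ph in map(float,sys.argv[1].split(",")):
    t=np.radians(ph); k=np.array([-34,51])+44*np.array([np.cos(t),np.sin(t)]); tg=np.array([-np.sin(t),np.cos(t)])
    p=k-float(sys.argv[2])*tg; print(ph,p.round(1),plan(o,jw(*p,-6.5),JIG[2]+t).round(3).tolist())
E
python3 arc.py=-1 2>/dev/null; python3 arc.py " -103,-97,-91,-85,-79,-73,-67,-61,-55,-49,-43,-37" 20.5
```

```text
16.9 (array([-72.3,  13.6,  -6.6]), array([-0.3,  0.4, -0.4])) [ 0.    0.5  -0.25  2.11  0.23  0.56 -1.97] -100.40702262417909
-103.0 [-63.9  12.7] [0.042, -0.004, -0.0, 0.029]
-97.0 [-59.7   9.8] [0.065, 0.007, -0.0, -0.038]
-91.0 [-55.3   7.4] [0.09, 0.015, -0.001, -0.104]
-85.0 [-50.6   5.4] [0.114, 0.021, -0.001, -0.171]
-79.0 [-45.7   3.9] [0.14, 0.024, -0.001, -0.238]
-73.0 [-40.7   2.9] [0.165, 0.024, -0.001, -0.304]
-67.0 [-35.7   2.5] [0.19, 0.021, -0.001, -0.371]
-61.0 [-30.6   2.6] [0.215, 0.016, -0.001, -0.438]
-55.0 [-25.6   3.2] [0.239, 0.009, -0.001, -0.504]
-49.0 [-20.6   4.3] [0.263, -0.001, -0.001, -0.571]
-43.0 [-15.8   6. ] [0.285, -0.014, -0.001, -0.638]
-37.0 [-11.2   8.1] [0.306, -0.028, -0.001, -0.704]
```

Request:
play_rows(commands=[[[1,0.04,-0.004,0,0.02],[1,0.065,0.007,0,-0.038],[1,0.09,0.015,0,-0.104],[1,0.114,0.021,0,-0.171],[1,0.14,0.024,0,-0.238],[1,0.165,0.024,0,-0.304],[1,0.19,0.021,0,-0.371],[1,0.215,0.016,0,-0.438],[1,0.239,0.009,0,-0.504],[1,0.263,-0.001,0,-0.571],[1,0.285,-0.014,0,-0.638],[1,0.306,-0.028,0,-0.704]]])

```text
clock: 17.9
tcp_pos: [0.559, 0.0452, 0.0091]
orientation: [2.662, 1.668, -0.001]
contact_force: [-1.6, -1.3, -0.3]
grip_width: -0.0
gripper_force: 0.9
```

```bash
python3 arc.py " -37,-31,-25,-19,-13,-8,-4,-1,0,1.5" 20.5; python3 - <<'E'
from h import *
from bench import get_obs,viewer
o=get_obs(); f=viewer.grab_frame("wrist")
for d in viewer.trace(f,"latch_knob")[:2]:
    ys,xs=np.nonzero(d["pixels"]); print(d["score"],d["rect"],ij([[xs.mean(),ys.mean()]],26,f,o))
E
```

```text
17.9 (array([-9.5,  6.6, -4.9]), array([-1.8, -1. , -0.3])) [ 0.21  0.62 -0.53  1.95  0.47  0.7  -1.05] -36.971823134630064
-37.0 [-11.2   8.1] [0.001, -0.012, 0.008, 0.0]
-31.0 [-6.8 10.8] [0.024, -0.002, 0.008, -0.066]
-25.0 [-2.8 13.8] [0.049, 0.005, 0.008, -0.133]
-19.0 [ 0.9 17.3] [0.074, 0.009, 0.008, -0.2]
-13.0 [ 4.3 21.1] [0.099, 0.011, 0.008, -0.266]
-8.0 [ 6.7 24.6] [0.12, 0.011, 0.008, -0.322]
-4.0 [ 8.5 27.5] [0.137, 0.009, 0.008, -0.366]
-1.0 [ 9.6 29.7] [0.15, 0.007, 0.008, -0.4]
0.0 [10.  30.5] [0.154, 0.006, 0.008, -0.411]
1.5 [10.5 31.7] [0.16, 0.004, 0.008, -0.428]
0.75 [196.1, 202.8, 330.2, 269.0] [[-8.9, 39.4]]
```

Knob is following (about 2 N). Continue to closed.

Request:
play_rows(commands=[[[1,0.022,-0.003,0.004,-0.066],[1,0.049,0.004,0.006,-0.133],[1,0.074,0.008,0.006,-0.2],[1,0.099,0.01,0.006,-0.266],[1,0.12,0.011,0.006,-0.322],[1,0.137,0.009,0.006,-0.366],[1,0.15,0.007,0.006,-0.4],[1,0.154,0.006,0.006,-0.411],[1,0.154,0.006,0.006,-0.411]]])

```text
clock: 18.75
tcp_pos: [0.5736, 0.0729, 0.0077]
orientation: [2.003, 2.42, 0.001]
contact_force: [1.2, -0.4, 1.1]
grip_width: 0.0002
gripper_force: 0.5
```

Request:
play_rows(commands=[[[1,0.005,0,0,0],[1,0.005,0,0,0]]])

```text
clock: 18.92
tcp_pos: [0.5732, 0.0739, 0.0076]
orientation: [2.002, 2.42, 0.0]
contact_force: [0.9, -0.9, 1.0]
grip_width: -0.0002
gripper_force: 0.7
```

Request:
play_rows(commands=[[[1,0.005,0,0,0],[1,0.005,0,0,0]]])

```text
clock: 19.08
tcp_pos: [0.573, 0.0747, 0.0075]
orientation: [2.0, 2.421, -0.0]
contact_force: [1.0, -2.6, 0.9]
grip_width: -0.0001
gripper_force: 1.3
```

Request:
play_rows(commands=[[[1,0.005,0,0,0],[1,0.005,0,0,0]]])

```text
clock: 19.25
tcp_pos: [0.5729, 0.0748, 0.0074]
orientation: [2.0, 2.421, -0.002]
contact_force: [1.9, -4.4, 1.9]
grip_width: 0.0
gripper_force: 2.5
```

Request:
play_rows(commands=[[[1,0.005,0,0,0],[1,0.005,0,0,0]]])

```text
clock: 19.42
tcp_pos: [0.5729, 0.0748, 0.0074]
orientation: [2.0, 2.42, -0.003]
contact_force: [2.6, -5.4, 2.1]
grip_width: -0.0003
gripper_force: 3.5
```

Request:
play_rows(commands=[[[1,0.005,0,0,0],[1,0.005,0,0,0]]])

```text
clock: 19.58
tcp_pos: [0.5729, 0.0749, 0.0074]
orientation: [2.001, 2.418, -0.004]
contact_force: [2.3, -8.2, 2.6]
grip_width: -0.0002
gripper_force: 4.4
```

Request:
play_rows(commands=[[[1,-0.02,0,0,0],[1,-0.08,0,0,0],[1,-0.12,0,-0.2,0],[1,-0.16,0,-0.4,0],[1,-0.2,0,-0.5,0],[1,-0.2,0,-0.5,0],[1,-0.2,0,-0.5,0],[1,-0.2,0,-0.5,0]]])

```text
clock: 20.25
tcp_pos: [0.5788, 0.0388, 0.1065]
orientation: [-1.998, -2.422, 0.001]
contact_force: [0.3, -0.2, -0.1]
grip_width: -0.0
gripper_force: 0.0
```

```bash
python3 - <<'E'
from h import *
from bench import get_obs,viewer
o=get_obs(); f=viewer.grab_frame("wrist"); print(o["clock"],jt(o)); cv2.imwrite("pics/w11.png",f["pixels"][:,:,::-1])
for n in ("latch_knob","latch","blank_center"):
  for d in viewer.trace(f,n)[:2]:
    ys,xs=np.nonzero(d["pixels"]); c=max(cv2.findContours(d["pixels"].astype(np.uint8),0,2)[0],key=cv2.contourArea); c=cv2.approxPolyDP(c,3,True)[:,0]
    print(n,round(d["score"],2),d["rect"],ij([[xs.mean(),ys.mean()]],26 if n=="latch_knob" else 12,f,o), ij(c,12,f,o))
g=f["pixels"].astype(int).mean(2)
for x in (-15,0,25,33): # brightness along y at latch/plate height
    uv=proj([jw(x,y,12) for y in range(38,84,2)],f,o); print(x,[int(g[int(round(v)),int(round(u))]) for u,v in uv])
E
```

```text
20.25 (array([ 8.7, -3.5, 92.5]), array([ 0.2, -0.2, -0.1]))
latch_knob 0.79 [247.2, 110.2, 331.3, 138.2] [[-9.1, 53.9]] [[-40.8, 53.2], [-37.2, 45.8], [4.0, 44.4], [13.0, 41.6], [18.5, 49.1], [16.4, 57.8], [12.3, 60.4], [-33.5, 60.5]]
latch 0.6 [247.4, 111.7, 335.9, 136.8] [[-9.9, 52.1]] [[-39.9, 55.9], [-39.7, 49.2], [-31.1, 44.4], [4.0, 44.4], [13.7, 41.6], [19.1, 49.1], [16.4, 57.8], [12.3, 60.4], [-33.5, 60.5]]
blank_center 0.88 [295.8, 71.3, 375.6, 107.8] [[20.3, 74.1]] [[-4.7, 83.8], [-3.9, 61.8], [45.2, 63.6], [44.1, 85.5], [6.4, 86.3]]
-15 [69, 70, 70, 73, 125, 127, 127, 128, 130, 131, 129, 135, 74, 119, 110, 122, 125, 221, 217, 231, 230, 231, 218]
0 [69, 66, 68, 73, 218, 236, 231, 230, 140, 140, 229, 218, 181, 233, 233, 233, 232, 234, 234, 235, 234, 234, 234]
25 [122, 124, 123, 125, 123, 121, 124, 124, 123, 124, 124, 123, 184, 236, 236, 235, 235, 235, 236, 235, 236, 236, 236]
33 [120, 121, 117, 120, 119, 120, 120, 119, 120, 121, 120, 121, 231, 239, 238, 239, 238, 239, 238, 239, 238, 238, 237]
```

```bash
python3 -c "
from bench import r
print(r.hand_in())"
```

```text
the job is handed in; nothing more can be done
None
```

The blank plate is fully home against the rail and end stop, the swing latch is closed to its stop behind it, and the job was handed in at about 20 s; I never commanded the arm onto the drilled plate, oil bottle, caliper or hex key.

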